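Press an end cap home with locking clamp pliers

ROBOT

A 6-joint arm with a two-finger parallel gripper is mounted at the origin on the work surface. World frame = base frame: x ahead of the robot, y to its left, z up, the work surface at z = 0. Lengths are in mm, angles in rad, forces in N, time in s.
With the tool pointing down it reaches from about 350 to 975 mm from the base axis. Payload 7.1 kg.
Tool frame: the origin (TCP) lies at the very end of the fingers, on their centre line; the grasp point (between the pads) lies 19 mm behind it; z points along the fingers, y is the line along which they close (so a half turn about z gives the same grasp; the last joint's range is limited). The gripper opens to 88 mm and grips with 3 to 60 N. Pads are 20 mm wide; open, the fingers measure 115 mm over their backs; the gripper's body (75 mm by 178 mm) begins 61 mm behind the grasp point.
Start: joints at [1.329, 0.423, 1.63, -0, 1.089, -0.019], TCP at [138.07, 609.542, 222.675] pointing down, gripper open.
Joint ranges: [-3, 3], [-0.9, 2.11], [0.09, 2.58], [-1.31, 4.45], [0.11, 2.69], [-2.54, 2.54]. Speed limits (rad/s): [2.39, 2.39, 3.01, 3.14, 3.14, 3.14].

INTERFACE

Orientations are given as a rotation vector (axis times angle).
In Python, from workcell import get_obs, get_image, job, models gives the robot as it stands.
- The arm moves only by the tool jog_arm, never from a script. Its argument "increments" is one flat list of numbers, 7 for each row, row after row: the turn, a rotation vector about the tool's x, y, z in degrees, then the shift along the tool's x, y, z in mm, then the opening in per cent of the stroke, from 0 (shut) to 100 (fully open). A call has 1 to 12 rows; each row shifts and turns the commanded pose from where the row before left it, along the tool's axes as they then stand; what a row does not reach is not made up. A row lasts 1/8 s, in which the tool goes at most 62.5 mm and 10.7 degrees, less where a joint would pass 70% of its speed; a pose out of reach is approached as far as the arm can. A call is refused whole if a number of a shift passes 62.5 or a number of a turn 10.7, either way. A call with a gripper value outside its range is refused whole. The fingers move at their own pace and stop on an object; the grip force is fixed at half the most. Time passes only in rows, so rows that do not move let the fingers close. It gives the time, the measured TCP pose, the force, the opening and the grip force at its end, in the units of the state.
- get_obs(): the state, without advancing time (a new reading comes with each control period).
- get_image(name): name is "side" or "top"; returns a dict with "pixels" (480x640x3 uint8, blue, green, red), "depth" (480x640 float32, mm along the optical axis (not along the pixel's ray), 0 where there is no reading), "fx", "fy", "cx", "cy" (pixels), "k1" (the pictures are not rectified: a ray, as slopes to the right and down, at radius r is drawn at 1 + k1 r^2 times it, then the intrinsics apply), "cam_to_world" (4x4, takes a point from camera to world coordinates). Camera axes: x right, y up, looking along -z (the intrinsics and any distortion apply to the point x, -y, -z); pixel columns grow to the right and rows downward; lengths in mm; the calibration is good to about 2 mm. A picture is of the moment at which its call begins.
- job.close_job(): hands the job in; it is judged then, once.
Trained networks look in the newest picture that a camera, given by its name, has taken for a name from the list of things; names that differ only in an ending like _2 or _b are one class to them, and where a whole thing is asked for, a point or a joint stands for the part that bears it (a point fixed in the world has none). Each returns a list of dicts, best first, with "p" (0 to 1); they miss things now and then, are a little off and sometimes report something else, mostly with a low value. They report only what shows in the picture. A call takes as long as a camera call. They do not tell look-alikes from the thing itself.
- models.look_for(target, camera): "centre" ([x, y, z] in mm, in world coordinates, good to about 4 mm: the middle of the surface that is visible of it).
- models.regions_of(target, camera): "region" (480x640 bool, what is visible of it).
The state is a dict: "t": time; "qpos": joint angles; "qvel": joint speeds; "joint_torque": joint torques, N m; "ee_pos": TCP position; "orientation": TCP orientation; "ft_force": force on the tool from outside, world axes, zero at the start; "moment": the same for the moment, N m; "width": finger opening in mm; "grasp_force": force on a finger pad.
Only numpy, scipy, OpenCV 4.12 (cv2) and the standard library are available. Lean on these libraries where they do the work, as an engineer would, in place of code of your own. Each camera call takes 0.05 s, during which the arm holds its last target. There are 200 camera calls.

TASK

Lay the loose aluminium profile with the half-started green cap into the cradle of the locking pliers, cap towards the moving jaw, and slide it gently along until you feel its plain end press lightly on the steel anvil. Squeeze the plier handles over centre without overloading them, so that they press the cap fully home and stay locked when you let go. Then pull the red release lever to spring the pliers open, and leave the capped profile lying in the cradle and everything else on the bench where it was.

Things in the scene. Friction and masses are not known exactly. Their poses are not given: they have to be found in the camera images.
- pliers: bench press: locking clamp pliers lying flat on a grey base plate 10 mm thick, bolted down. Origin at bench level under the handles' pivot; y runs along the handles (jaws and cradle on the -y side), x from moving jaw to anvil, z up. All fixed points below share these axes. Plate: 150 by 120 mm under the jaws, a 60 mm wide strip under the fixed handle.
- cradle_seat (a point): on the base: where profile_mid lies when the profile is in the cradle against an anvil at mid setting, 24 mm above the bench. The profile lies along x here, its cap (-x end) facing the moving jaw. Seated, there is about 5 mm between the started cap and the jaw's round sprung pad while the pliers are open. Jaw arms stand outside the profile's ends, under 41 mm tall.
- cradle_floor (a point): on the base: the cradle's floor below cradle_seat, 10 mm above the bench. Two blue guide strips along x flank it, 27.6 mm apart inside, each 6 mm thick, rising 9 mm above the floor.
- anvil: the fixed jaw's steel block, 30 mm wide, top 40 mm above the bench; origin at bench level under the face that takes the profile's plain end, 25 mm along +x from cradle_seat at mid setting. A brass screw has set it up to 1 mm either way, differently each time (so it must be felt); that also changes how hard the handles are to squeeze. A push of 3 to 10 N on it is right.
- profile: the loose aluminium offcut to be capped; origin under its centre, axes as for profile_mid.
- profile_mid (a point): centre of the loose aluminium profile: silver, 50 mm long (its x), 24 mm wide (y), 28 mm tall (z), about 90 g, standing on its underside 14 mm below this point. Its green end cap is at the -x end.
- cap (a joint): how far the green cap (5 mm thick, 23 by 26 mm) is pressed onto the profile: 0 = started only, standing 5 mm proud; 0.005 m = home, flat on the aluminium. It slides stiffly (about 8 N).
- squeeze_mid (a point): on the base: midway between the two handles when shut, 80 mm along y from their pivot, 30 mm above the bench. Shut, the handles measure 32 mm over both outer faces (x = -16 and +16 mm from here); open, the moving handle's outer face here is at x = -34 mm.
- fixed_grip (a point): centre line of the fixed handle, 80 mm from the pivot, 30 mm above the bench. Both handles are steel bars 10 mm thick and 24 mm tall (18 to 42 mm above the bench), ending 150 mm from the pivot. Base plate under this one.
- moving_grip (a point): centre line of the moving handle (blue grip, -x side), 80 mm from its pivot, 30 mm above the bench; its y axis runs along the handle and turns with it.
- handle (a joint): angle of the moving handle: 0 = open, 0.22 rad = shut on its stop. Dead centre is at 0.18: with a profile clamped it then springs to the stop and stays locked. A weak spring opens it otherwise. At moving_grip it takes some 10 to 23 N, depending on the anvil's setting; more than 50 N from the fingers in all overloads the tool.
- paddle (a point): centre of the release lever's red paddle: 8 mm thick (x), 42 mm long (y), 15 to 49 mm above the bench, sticking out beyond the handles' ends; its +x side is free. With the pliers locked, draw it towards -x: after some 10 to 30 mm and a few N the lever's heel pries the handle back over centre and it springs open, taking the paddle some 40 mm along in all.
- release (a joint): angle of the release lever on the moving handle, pivoted 86 mm from the paddle's centre towards the jaws: 0 = at rest (a spring returns it), up to 0.5 rad = pulled.
- finished_profile: bystander: an already capped profile, 55 by 24 by 28 mm, origin under its centre.
- screwdriver: bystander: screwdriver lying on the bench.
- cleaner: bystander: standing bottle, 52 mm diameter, 150 mm tall, origin under its centre.
- flux_jar: bystander: standing jar, 48 mm diameter, 55 mm tall, origin under its centre.
- cap_tray: bystander: white two-cell tray 110 by 80 by 30 mm, origin under its centre.
- board: bystander: red circuit board 100 by 70 mm lying flat, origin under its centre.
- brush: bystander: small brush lying on the bench.
There are look-alikes about, which are no part of the job. What is shaped like the profile but blue or purple is not meant.

How it is judged (in metres and radians):
On the way, in this order (a step that is already met when the one before it is completed fails the run):
1. the profile lies in the cradle, cap to the moving jaw and not yet pressed, and is pressed against the anvil with more than 2 N, the pliers still open (x of profile_mid in the frame of cradle_seat between -0.005 and 0.005 m and y of profile_mid in the frame of cradle_seat between -0.003 and 0.003 m and z of profile_mid in the frame of cradle_seat between -0.003 and 0.003 m and angle between the x axis of profile_mid and the x axis of cradle_seat, either way round below 0.08 rad and value of joint cap below 0.003 m and value of joint handle below 0.02 rad and contact force between profile and anvil above 2 N), for 0.1 s.
2. the pliers are locked over centre with nothing holding them, and the cap is home (value of joint handle above 0.205 rad and value of joint cap above 0.0042 m and contact force between the fingers and pliers below 0.3 N), for 0.2 s.
3. the release lever is pulled and pries the locked handle off its stop (value of joint release above 0.03 rad and value of joint handle below 0.205 rad), for 0.01 s.
At the end, for the whole second after the job is handed in: the cap is home (within 0.8 mm), the handle is open (below 0.03 rad) with the release lever back at rest (below 0.05 rad), and the profile lies at rest in the cradle: its centre within 5 mm lengthways, 3 mm sideways and 3 mm in height of cradle_seat, aligned within 0.08 rad (x of profile_mid in the frame of cradle_seat between -0.005 and 0.005 m and y of profile_mid in the frame of cradle_seat between -0.003 and 0.003 m and z of profile_mid in the frame of cradle_seat between -0.003 and 0.003 m and angle between the x axis of profile_mid and the x axis of cradle_seat, either way round below 0.08 rad and value of joint cap above 0.0042 m and value of joint handle below 0.03 rad and value of joint release below 0.05 rad and linear speed of profile below 0.01 m/s); the robot touches nothing.
It fails at once if the fingers load the pliers with more than 50 N (contact force between the fingers and pliers above 50 N).
It fails at once if the profile is rammed against the anvil with more than 15 N before the handles are squeezed (contact force between profile and anvil above 15 N and value of joint handle below 0.02 rad).
It fails at once if a bystander is pushed more than 20 mm (distance of any of finished_profile, screwdriver, cleaner, flux_jar, cap_tray, board, brush from where it was at the start of the episode above 0.02 m).
It also fails if it takes over 67 s, if anything falls off the work surface, if the arm or the gripper's body presses on something with over 40 N, if the wrist force passes 120 N, or if a joint passes its speed limit or range.

## Working session

There is one attempt and no reset: what is moved stays moved. The work goes in short steps, Python scripts to look and compute and a tool call to move; the robot and the scene stay as the last step left them, time stands still between calls to the robot, and variables do not carry over. Pictures are saved under pics/ and viewed, at most 10 in all, crops included, and the job is handed in when it is done.

Besides the shell and the picture viewer there is one more tool, called as a command line: name --argument value ..., lists and objects as JSON in quotes. jog_arm: Moves the arm, as the interface text tells. Its arguments: {"type":"object","properties":{"increments":{"type":"array"}},"required":["increments"]}

```bash
ls; mkdir -p pics; cat > h.py <<'E'
import numpy as np, cv2
from workcell import get_obs, get_image, job, models
def cloud(im):
    """world xyz (mm) per pixel, nan where no depth"""
    h,w=im["depth"].shape
    K=np.array([[im["fx"],0,im["cx"]],[0,im["fy"],im["cy"]],[0,0,1]],float)
    u,v=np.meshgrid(np.arange(w),np.arange(h))
    p=np.stack([u,v],-1).reshape(-1,1,2).astype(float)
    s=cv2.undistortPoints(p,K,np.array([im["k1"],0,0,0,0.])).reshape(h,w,2)
    d=im["depth"].astype(float); d[d<=0]=np.nan
    c=np.stack([s[...,0]*d,-s[...,1]*d,-d],-1)
    T=np.array(im["cam_to_world"]); return c@T[:3,:3].T+T[:3,3]
E
python3 - <<'E'
from h import *
np.set_printoptions(precision=1,suppress=True)
o=get_obs();print(o)
for c in ["top","side"]:
    im=get_image(c);cv2.imwrite(f"pics/{c}0.png",im["pixels"]);np.savez(f"/tmp/{c}0.npz",W=cloud(im),px=im["pixels"])
    print(c,np.array(im["cam_to_world"]))
    for t in ["pliers","profile","cap","anvil","handle","paddle","finished_profile","moving_grip","fixed_grip"]:
        print(t,[(round(r["p"],2),np.round(r["centre"],0)) for r in models.look_for(t,c)][:4])
E
```

```text
pics
{'t': 0.0, 'qpos': array([ 1.3,  0.4,  1.6, -0. ,  1.1, -0. ]), 'qvel': array([-0., -0., -0.,  0.,  0.,  0.]), 'joint_torque': array([  0. , -54.5, -27.4,   0.1,   0. ,  -0. ]), 'ee_pos': array([137.9, 609. , 221.9]), 'orientation': array([-0.3, -3.1,  0. ]), 'ft_force': array([0.6, 0.1, 0.7]), 'moment': array([ 0., -0., -0.]), 'grasp_force': 0.0, 'width': 87.47446657007075}
top [[  -0.     1.    -0.2  304.7]
 [  -1.    -0.    -0.   -30.2]
 [  -0.     0.2    1.  1310.8]
 [   0.     0.     0.     1. ]]
pliers [(0.58, array([545.,  -6.,   7.])), (0.3, array([ 535., -353.,   25.]))]
profile [(0.85, array([ 563., -266.,   30.])), (0.79, array([ 465., -235.,   24.])), (0.73, array([ 530., -356.,   29.])), (0.7, array([ 421., -368.,   28.]))]
cap [(0.57, array([ 494., -239.,   24.])), (0.53, array([ 438., -344.,   26.]))]
anvil [(0.52, array([591., -43.,  32.]))]
handle [(0.77, array([514., 122.,  43.])), (0.47, array([ 615., -437.,   95.]))]
paddle [(0.6, array([514., 188.,  40.]))]
finished_profile [(0.74, array([ 701., -312.,   31.]))]
moving_grip [(0.86, array([518., 126.,  41.]))]
fixed_grip [(0.46, array([513., 193.,  35.]))]
side [[   1.     0.    -0.1  422.6]
 [  -0.1    0.7   -0.7 -984.8]
 [   0.     0.7    0.7 1123.6]
 [   0.     0.     0.     1. ]]
pliers [(0.83, array([542., -17.,  11.]))]
profile [(0.84, array([ 533., -362.,   24.])), (0.72, array([ 466., -243.,   24.])), (0.6, array([541., -14.,   9.])), (0.59, array([ 564., -273.,   28.]))]
cap [(0.65, array([ 588., -287.,   25.])), (0.62, array([ 441., -352.,   24.])), (0.53, array([ 699., -326.,   31.])), (0.48, array([ 487., -246.,   26.]))]
anvil [(0.53, array([588., -60.,  30.]))]
handle [(0.86, array([511., 112.,  44.])), (0.39, array([476., 429.,  18.]))]
paddle []
finished_profile [(0.71, array([ 694., -323.,   29.])), (0.32, array([540., -14.,  13.]))]
moving_grip [(0.9, array([517., 115.,  40.]))]
fixed_grip [(0.72, array([540., -13.,  14.]))]
```

View pics/top0.png

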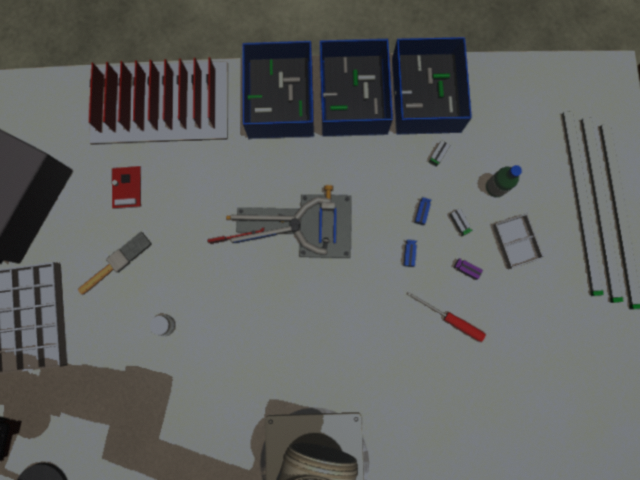

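View pics/side0.png

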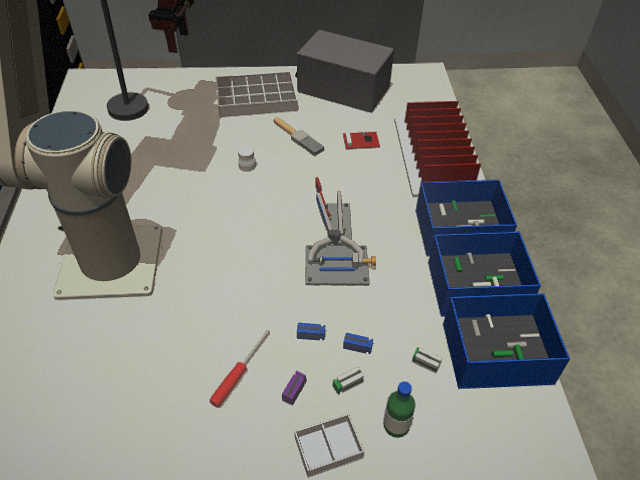

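```bash
python3 - <<'E'
from h import *
np.set_printoptions(precision=1,suppress=True)
D={c:np.load(f"/tmp/{c}0.npz") for c in["top","side"]}
px=D["top"]["px"]
a=cv2.resize(px[135:245,395:485],None,fx=4.4,fy=4.4,interpolation=cv2.INTER_CUBIC)
b=cv2.resize(px[175:265,200:360],None,fx=5,fy=5,interpolation=cv2.INTER_CUBIC)
g=lambda x:np.clip(x.astype(float)*1.8,0,255).astype(np.uint8)
cv2.imwrite("pics/cropb.png",g(b))
s=D["side"]["px"]; cv2.imwrite("pics/crops.png",g(cv2.resize(s[315:405,270:450],None,fx=4.4,fy=4.4,interpolation=cv2.INTER_CUBIC)))
for c in D:
  W=D[c]["W"];P=D[c]["px"].astype(int);print(c)
  for name,cen in dict(A=(530,-358),B=(698,-316)).items():
    m=(abs(W[...,0]-cen[0])<50)&(abs(W[...,1]-cen[1])<50)&(W[...,2]>18)&(W[...,2]<40)
    green=m&(P[...,1]>P[...,2]*1.4)&(P[...,1]>P[...,0]*1.3)
    r=cv2.minAreaRect(W[m][:,:2].astype(np.float32)); print(name,m.sum(),r,"zmed",np.median(W[m][:,2]),"green",green.sum(),W[green].mean(0))
  # pliers region
  m=(abs(W[...,0]-545)<70)&(W[...,1]>-120)&(W[...,1]<230)
  blue=m&(P[...,0]>P[...,2]*1.6)&(P[...,0]>P[...,1]*1.25)&(W[...,2]>8)
  n,l,st,ce=cv2.connectedComponentsWithStats(blue.astype(np.uint8))
  for i in range(1,n):
    if st[i,4]>15:
      q=W[l==i]; q=q[~np.isnan(q[:,0])]; print("blue",st[i,4],ce[i],cv2.minAreaRect(q[:,:2].astype(np.float32)),"z",np.percentile(q[:,2],[5,50,95]))
  pl=m&(abs(W[...,2]-10)<4)
  n,l,st,ce=cv2.connectedComponentsWithStats(pl.astype(np.uint8))
  for i in range(1,n):
    if st[i,4]>150:
      q=W[l==i]; print("plate",st[i,4],ce[i],cv2.minAreaRect(q[:,:2].astype(np.float32)),"z",np.median(q[:,2]))
E
```

```text
top
A 270 ((534.3773193359375, -358.1006774902344), (57.857059478759766, 26.99015235900879), 27.01157569885254) zmed 27.47558621030919 green 33 [ 511.2 -367.8   26. ]
B 244 ((703.2999877929688, -317.33685302734375), (24.868309020996094, 59.01510238647461), 56.84002685546875) zmed 26.9254079568625 green 27 [ 681.6 -303.2   26.6]
blue 96 [320.1 225.6] ((537.7632446289062, -28.383499145507812), (4.778190612792969, 80.68871307373047), 88.34072875976562) z [10.  17.4 22.1]
blue 97 [334.5 225.4] ((536.3474731445312, -62.023014068603516), (6.453724384307861, 81.92886352539062), 85.45307922363281) z [ 9.3 18.4 22.7]
plate 1143 [338.  223.6] ((543.7772827148438, -66.11875915527344), (70.74420928955078, 137.21615600585938), 87.80947875976562) z 9.997418232169366
plate 566 [311.6 225. ] ((538.0162963867188, -7.2569122314453125), (106.01882934570312, 52.35569763183594), 1.2569646835327148) z 10.026485366007819
plate 375 [267.1 210.8] ((575.8922119140625, 93.70687866210938), (146.53587341308594, 18.55274200439453), 86.83634185791016) z 10.101094261270646
plate 427 [259.5 224.9] ((541.226318359375
[... 598 characters left out ...]
535.9432983398438, -62.36601638793945), (16.859458923339844, 80.20413208007812), 82.00443267822266) z [11.6 18.2 22.2]
plate 190 [333.  214.6] ((539.8411254882812, 123.18260192871094), (102.68516540527344, 24.646202087402344), 89.18486022949219) z 10.23592962006046
plate 249 [346.4 219.9] ((573.278076171875, 102.5167236328125), (129.14706420898438, 22.194103240966797), 86.02745056152344) z 10.224377261110476
plate 393 [334.5 250.7] ((535.1500854492188, 1.839883804321289), (50.54155349731445, 99.80596923828125), 86.18223571777344) z 9.958731539572
plate 1030 [339.4 272.8] ((541.5338134765625, -65.39358520507812), (76.87902069091797, 136.33689880371094), 85.39957427978516) z 10.018953503164084
```

View pics/cropb.png

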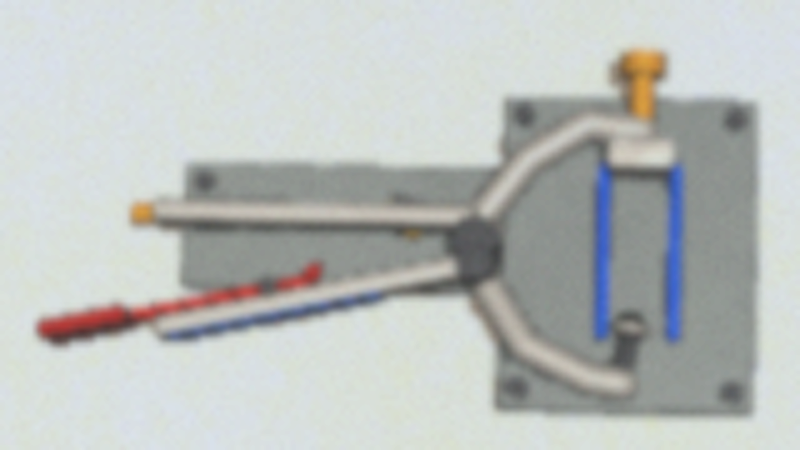

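View pics/crops.png

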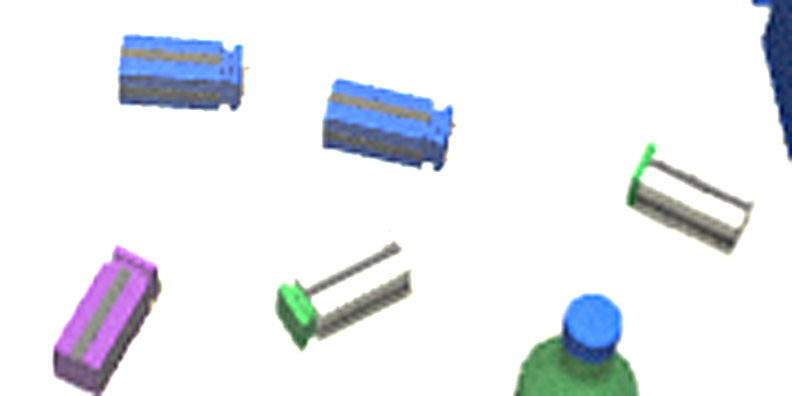

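```bash
python3 - <<'E'
from h import *
from scipy.spatial.transform import Rotation as R
np.set_printoptions(precision=2,suppress=True)
print(R.from_rotvec(get_obs()["orientation"]).as_matrix())
def line(q,n):
    q=q[:,:2]; 
    for _ in range(4):
        c=q.mean(0); v=np.linalg.svd(q-c)[2][0]; v*=np.sign(v[np.argmax(abs(v))])
        d=(q-c)@np.array([-v[1],v[0]]); q=q[abs(d)<2.2*d.std()+.3]
    t=(q-c)@v; print(n,len(q),"c",c,"ang",np.degrees(np.arctan2(v[1],v[0])),"ends",c+v*t.min(),c+v*t.max(),"sd",d.std())
for c in["top","side"]:
  D=np.load(f"/tmp/{c}0.npz");W=D["W"];P=D["px"].astype(int);print(c)
  X,Y,Z=np.moveaxis(W,-1,0)
  blue=(P[...,0]>P[...,2]*1.5)&(P[...,0]>P[...,1]*1.2)
  red=(P[...,2]>P[...,1]*1.8)&(P[...,2]>P[...,0]*1.8)
  st=blue&(abs(X-537)<45)&(Z>15.5)&(Z<22)
  line(W[st&(abs(Y+29)<9)],"strip+");line(W[st&(abs(Y+62)<9)],"strip-")
  line(W[(Z>37)&(Z<46)&(abs(X-574)<9)&(Y>20)&(Y<158)&~red],"fixed")
  line(W[(Z>36)&(Z<46)&(Y>30)&(Y<150)&(X>500)&(X<555)&~red&~blue],"moving")
  q=W[red&(Y>150)&(Y<230)&(X>490)&(X<540)&(Z>42)];line(q,"paddle"); 
  an=(Z>36)&(Z<44)&(Y>-75)&(Y<-15)&(X>555)&(X<590)
  q=W[an];print("anvil",len(q),cv2.minAreaRect(q[:,:2].astype(np.float32)),np.median(q[:,2]), "minx",np.percentile(q[:,0],[2,10,50,90,98]),"y",np.percentile(q[:,1],[2,50,98]))
  for n,cen in dict(A=(536,-357)).items():
    m=(np.hypot(X-cen[0],Y-cen[1])<45)&(Z>24.5)&(Z<33)
    q=W[m];g=(P[m][:,1]>P[m][:,2]*1.4)&(P[m][:,1]>P[m][:,0]*1.3)
    line(q[~g],"A silver");print(cv2.minAreaRect(q[~g][:,:2].astype(np.float32)),cv2.minAreaRect(q[:,:2].astype(np.float32)),"green c",q[g].mean(0))
E
```

```text
[[-0.98  0.22 -0.  ]
 [ 0.22  0.98 -0.  ]
 [ 0.   -0.   -1.  ]]
top
strip+ 59 c [533.66 -28.86] ang -3.4865695302204123 ends [498.93 -26.74] [577.67 -31.54] sd 1.5650035028718392
strip- 67 c [538.79 -62.9 ] ang -3.4196220446460335 ends [495.4  -60.31] [573.93 -65.  ] sd 1.6431646515784508<stdin>:8: RuntimeWarning: Mean of empty slice.
  ret = um.true_divide(
  ret = _var(a, axis=axis, dtype=dtype, out=out, ddof=ddof,
  arrmean = um.true_divide(arrmean, div, out=arrmean,
  ret = ret.dtype.type(ret / rcount)
Traceback (most recent call last):
ValueError: zero-size array to reduction operation minimum which has no identity
```

```bash
python3 - <<'E'
from h import *
np.set_printoptions(precision=2,suppress=True)
def line(q,n):
    q=q[:,:2]; 
    if len(q)<5: print(n,len(q));return
    for _ in range(4):
        c=q.mean(0); v=np.linalg.svd(q-c)[2][0]; v*=np.sign(v[np.argmax(abs(v))])
        d=(q-c)@np.array([-v[1],v[0]]); q=q[abs(d)<2.2*d.std()+.3]
    t=(q-c)@v; print(n,len(q),"c",c,"ang",np.degrees(np.arctan2(v[1],v[0])),"ends",c+v*t.min(),c+v*t.max(),"sd",d.std())
for c in["top","side"]:
  D=np.load(f"/tmp/{c}0.npz");W=D["W"];P=D["px"].astype(int);print(c)
  X,Y,Z=np.moveaxis(W,-1,0)
  blue=(P[...,0]>P[...,2]*1.5)&(P[...,0]>P[...,1]*1.2)
  red=(P[...,2]>P[...,1]*1.8)&(P[...,2]>P[...,0]*1.8)
  st=blue&(abs(X-537)<45)&(Z>15.5)&(Z<22)
  line(W[st&(abs(Y+29)<9)],"strip+");line(W[st&(abs(Y+62)<9)],"strip-")
  line(W[(Z>37)&(Z<47)&(X>548)&(X<575)&(Y>30)&(Y<175)&~red],"fixed")
  line(W[(Z>37)&(Z<47)&(Y>30)&(Y<160)&(X>495)&(X<545)&~red&~blue],"moving")
  q=W[red&(Y>145)&(Y<230)&(X>480)&(X<540)];line(q[q[:,2]>38],"paddle");print(np.percentile(q,[2,50,98],axis=0))
  an=(Z>36)&(Z<44)&(Y>-75)&(Y<-15)&(X>555)&(X<590)
  q=W[an];print("anvil",len(q),cv2.minAreaRect(q[:,:2].astype(np.float32)),np.median(q[:,2]), "x",np.percentile(q[:,0],[2,10,50,90,98]),"y",np.percentile(q[:,1],[2,50,98]))
  m=(np.hypot(X-536,Y+357)<45)&(Z>24.5)&(Z<33)
  q=W[m];g=(P[m][:,1]>P[m][:,2]*1.4)&(P[m][:,1]>P[m][:,0]*1.3)
  line(q[~g],"A silver");print(cv2.minAreaRect(q[~g][:,:2].astype(np.float32)),cv2.minAreaRect(q[:,:2].astype(np.float32)),"green c",q[g].mean(0))
E
```

```text
top
strip+ 59 c [533.66 -28.86] ang -3.4865695302204123 ends [498.93 -26.74] [577.67 -31.54] sd 1.5650035028718392
strip- 67 c [538.79 -62.9 ] ang -3.4196220446460335 ends [495.4  -60.31] [573.93 -65.  ] sd 1.6431646515784508
fixed 263 c [555.89 102.66] ang 86.98254556654257 ends [552.09  30.61] [559.7  174.98] sd 2.9718695570532643
moving 255 c [518.57  97.78] ang 99.95792960392035 ends [530.57  29.42] [507.76 159.31] sd 3.4153574123368813
paddle 56 c [507.47 202.48] ang 100.72789869874406 ends [518.19 145.9 ] [502.93 226.49] sd 1.5341423122376778
[[502.32 147.77  32.02]
 [508.   199.7   44.44]
 [518.3  225.41  52.64]]
anvil 74 ((580.7808837890625, -38.933860778808594), (46.75313186645508, 14.872956275939941), 85.64866638183594) 39.61662009710676 x [573.79 574.61 579.6  586.14 586.86] y [-62.08 -48.22 -34.29]
A silver 192 c [ 537.71 -355.4 ] ang 29.252895778102253 ends [ 510.91 -370.41] [ 559.64 -343.12] sd 7.156612050391521
((535.3270263671875, -356.8877868652344), (55.29977035522461, 25.362226486206055), 27.6334171295166) ((534.1650390625, -357.49615478515625), (57.9229850769043, 
[... 536 characters left out ...]
8.85] ang 99.60441053296371 ends [514.71 157.24] [503.51 223.42] sd 1.6379281855295114
[[502.03 150.65  31.48]
 [508.88 192.96  46.1 ]
 [518.99 224.23  52.57]]
anvil 62 ((581.39453125, -40.70489501953125), (51.60378646850586, 19.018991470336914), 86.60569763183594) 39.326393450381374 x [570.98 572.66 578.24 584.64 589.21] y [-64.79 -50.66 -34.43]
A silver 254 c [ 536.82 -357.08] ang 25.363636143773405 ends [ 506.27 -371.56] [ 561.17 -345.54] sd 7.288120920995352
((533.67138671875, -358.3514709472656), (60.65287780761719, 25.96004867553711), 25.996559143066406) ((533.2705078125, -358.5469665527344), (61.544857025146484, 25.96004867553711), 25.996562957763672) green c [ 509.7  -370.87   27.55]
```

jog_arm --increments '[0,0,0,-37,-35,0,50,0,0,0,-37,-35,0,50,0,0,0,-37,-35,0,50,0,0,0,-37,-35,0,50,0,0,0,-37,-35,0,50,0,0,0,-37,-35,0,50,0,0,0,-37,-35,0,50,0,0,0,-37,-35,0,50,0,0,0,-37,-35,0,50,0,0,0,-37,-35,0,50,0,0,0,-37,-35,0,50,0,0,0,-37,-35,0,50]'

```text
t: 2.5
ee_pos: [479.2, 100.3, 222.9]
orientation: [0.349, 3.121, 0.0]
ft_force: [0.5, 0.2, 1.0]
width: 44.0
grasp_force: 0.0
```

jog_arm --increments '[0,0,10.5,0,0,0,50,0,0,10.5,0,0,0,50,0,0,10.5,0,0,0,50,0,0,10.5,0,0,0,50,0,0,10.5,0,0,0,50,0,0,10.5,0,0,0,50,0,0,10.5,0,0,0,50,0,0,10.5,0,0,0,50,0,0,10.5,0,0,0,50,0,0,10.5,0,0,0,50,0,0,10.5,0,0,0,50,0,0,10.5,0,0,0,50]'

```text
t: 4.0
ee_pos: [478.3, 101.8, 222.8]
orientation: [2.944, 1.097, 0.0]
ft_force: [-0.1, -0.4, 0.2]
width: 44.0
grasp_force: 0.0
```

jog_arm --increments '[0,0,0,-25.5,38.5,0,50,0,0,0,-25.5,38.5,0,50,0,0,0,-25.5,38.5,0,50,0,0,0,-25.5,38.5,0,50,0,0,0,-25.5,38.5,0,50,0,0,0,-25.5,38.5,0,50,0,0,0,-25.5,38.5,0,50,0,0,0,-25.5,38.5,0,50,0,0,0,-25.5,38.5,0,50,0,0,0,-25.5,38.5,0,50,0,0,7,0,0,50,50,0,0,7,0,0,50,50]'

```text
t: 5.5
ee_pos: [540.6, -357.0, 122.0]
orientation: [3.054, 0.731, 0.002]
ft_force: [-0.1, -0.1, -1.2]
width: 43.9
grasp_force: 0.0
```

```bash
cat >> h.py <<'E'
def st():
    o=get_obs(); a=2*np.arctan2(o["orientation"][1],o["orientation"][0]); 
    print("t",round(o["t"],2),"pos",np.round(o["ee_pos"],1),"yaw",round(np.degrees(a),1),"f",np.round(o["ft_force"],1),"w",round(o["width"],1),"g",round(o["grasp_force"],1),"j6",round(o["qpos"][5],2)); return np.array(o["ee_pos"]),a
def to(x,y,z,yaw=None):
    """tool-frame shift to the world point (tool pointing down); turn about tool z in deg"""
    p,a=st(); d=np.array([x,y,z])-p
    print("turn_z",None if yaw is None else round(np.degrees(a)-yaw,1),"shift",np.round([d[0]*np.cos(a)+d[1]*np.sin(a),d[0]*np.sin(a)-d[1]*np.cos(a),-d[2]],1))
E
python3 - <<'E'
from h import *
to(537.8,-356,11,27)
im=get_image("side");cv2.imwrite("pics/s1.png",cv2.resize(im["pixels"][230:410,230:470],None,fx=3.3,fy=3.3))
E
```

```text
t 5.5 pos [ 540.6 -357.   122. ] yaw 26.9 f [-0.1 -0.1 -1.2] w 43.9 g 0.0 j6 0.5
turn_z -0.1 shift [ -2.   -2.1 111. ]
```

View pics/s1.png

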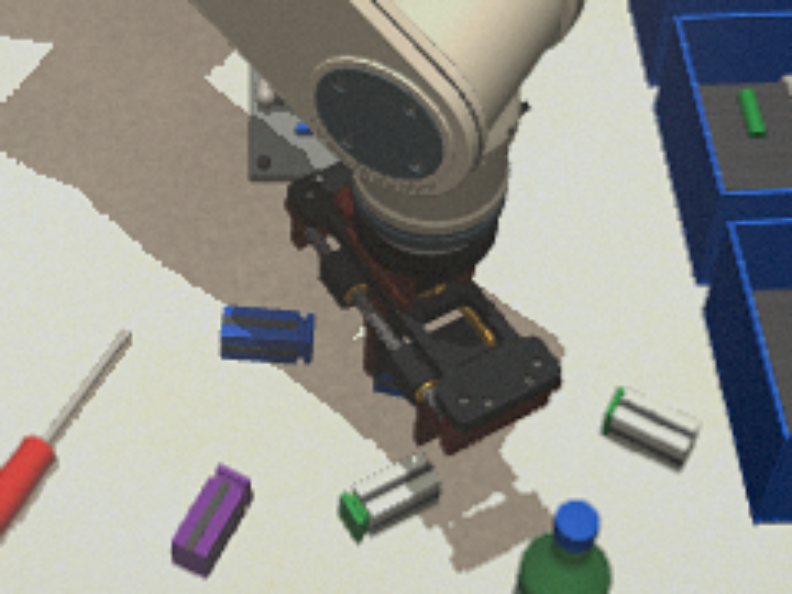

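```bash
python3 - <<'E'
from h import *
a=np.radians(27)
for c in["top","side"]:
  W=np.load(f"/tmp/{c}0.npz")["W"]
  for lo,hi in[(20,90),(90,125),(125,165)]:
    q=W[(abs(W[...,0]-620)<60)&(abs(W[...,1]+437)<60)&(W[...,2]>lo)&(W[...,2]<hi)]
    if len(q)<5: continue
    d=q[:,:2]-[537.8,-356]; tx=d@[np.cos(a),np.sin(a)]; ty=d@[np.sin(a),-np.cos(a)]
    print(c,lo,len(q),"mean",q.mean(0).round(),"min/max",q.min(0).round(),q.max(0).round(),"tool x",tx.min().round(),tx.max().round(),"y",ty.min().round(),ty.max().round())
for c in["top","side"]: get_image(c);print([(r["p"],np.round(r["centre"])) for r in models.look_for("cleaner",c)][:2])
E
```

```text
top 20 279 mean [ 608. -435.   58.] min/max [ 593. -471.   21.] [ 645. -423.   90.] tool x 4.0 55.0 y 94.0 133.0
top 90 310 mean [ 614. -444.  104.] min/max [ 593. -476.   90.] [ 642. -425.  124.] tool x 4.0 55.0 y 96.0 141.0
top 125 139 mean [ 619. -450.  146.] min/max [ 608. -464.  125.] [ 632. -440.  155.] tool x 18.0 42.0 y 110.0 136.0
side 20 506 mean [ 613. -472.   57.] min/max [ 592. -481.   20.] [ 645. -441.   90.] tool x 1.0 49.0 y 102.0 151.0
side 90 490 mean [ 616. -463.  104.] min/max [ 594. -479.   90.] [ 646. -430.  125.] tool x 2.0 53.0 y 100.0 149.0
side 125 226 mean [ 618. -456.  146.] min/max [ 607. -467.  126.] [ 632. -440.  155.] tool x 15.0 40.0 y 109.0 137.0
[]
[(0.71, array([ 614., -467.,   94.])), (0.43, array([645., 436.,   4.]))]
```

jog_arm --increments '[0,0,0,-2,-2,20,50,0,0,0,0,0,30,50,0,0,0,0,0,30,50,0,0,0,0,0,20,50,0,0,0,0,0,11,50,0,0,0,0,0,0,50]'

```text
t: 6.5
ee_pos: [537.9, -355.0, 11.9]
orientation: [3.053, 0.74, 0.0]
ft_force: [-0.3, 0.2, 0.6]
width: 44.2
grasp_force: 0.0
```

jog_arm --increments '[0,0,0,0,0,0,10,0,0,0,0,0,0,10,0,0,0,0,0,0,10,0,0,0,0,0,0,10,0,0,0,0,0,0,10]'

```text
t: 7.12
ee_pos: [538.2, -355.4, 12.6]
orientation: [3.052, 0.739, 0.002]
ft_force: [-1.0, 1.3, 6.4]
width: 24.0
grasp_force: 30.0
```

jog_arm --increments '[0,0,0,0,0,-10,10,0,0,0,0,0,-30,10,0,0,0,0,0,-40,10,0,0,0,0,0,-40,10,0,0,10,0,0,0,10,0,0,10,0,0,0,10,0,0,10,0,0,0,10]'

```text
t: 8.0
ee_pos: [537.3, -354.7, 132.1]
orientation: [-3.14, 0.085, 0.0]
ft_force: [0.1, -0.8, -0.6]
width: 23.8
grasp_force: 30.0
```

```bash
python3 - <<'E'
from h import *
to(545.5,-46.7,80,-3)
E
```

```text
t 8.0 pos [ 537.3 -354.7  132.1] yaw 356.9 f [ 0.1 -0.8 -0.6] w 23.8 g 30.0 j6 1.02
turn_z 359.9 shift [  -8.5 -308.    52.1]
```

jog_arm --increments '[0,0,0,-1.4,-51.3,0,10,0,0,0,-1.4,-51.3,0,10,0,0,0,-1.4,-51.3,0,10,0,0,0,-1.4,-51.3,0,10,0,0,0,-1.4,-51.3,0,10,0,0,0,-1.4,-51.3,0,10,0,0,0,0,0,20,10,0,0,0,0,0,32,10,0,0,0,0,0,0,10]'

```text
t: 9.12
ee_pos: [542.1, -46.7, 78.2]
orientation: [-3.14, 0.075, 0.007]
ft_force: [0.1, -0.7, -0.6]
width: 23.6
grasp_force: 30.0
```

```bash
python3 - <<'E'
from h import *
np.set_printoptions(precision=1,suppress=True)
to(545.5,-46.7,40,-3)
ims={c:get_image(c) for c in("top","side")}
im=ims["side"];cv2.imwrite("pics/s2.png",cv2.resize(im["pixels"][180:300,270:430],None,fx=4.5,fy=4.5,interpolation=cv2.INTER_CUBIC))
for c in ims:
  W=cloud(ims[c]);P=ims[c]["pixels"].astype(int)
  m=(abs(W[...,0]-545)<60)&(abs(W[...,1]+47)<40)&(W[...,2]>50)&(W[...,2]<110)
  g=m&(P[...,1]>P[...,2]*1.4)&(P[...,1]>P[...,0]*1.3)
  print(c,"green",g.sum(), np.percentile(W[g],[3,50,97],axis=0) if g.any() else "")
  s=m&(P.min(-1)>110)&(W[...,2]<99); print("silver",s.sum(), np.percentile(W[s],[2,50,98],axis=0) if s.any() else "")
E
```

```text
t 9.12 pos [542.1 -46.7  78.2] yaw 357.3 f [ 0.1 -0.7 -0.6] w 23.6 g 30.0 j6 1.51
turn_z 360.3 shift [ 3.4 -0.1 38.2]
top green 0 
silver 0 
side green 29 [[508.5 -60.8  73.8]
 [510.  -53.6  91.6]
 [514.1 -35.4  97.1]]
silver 0
```

View pics/s2.png

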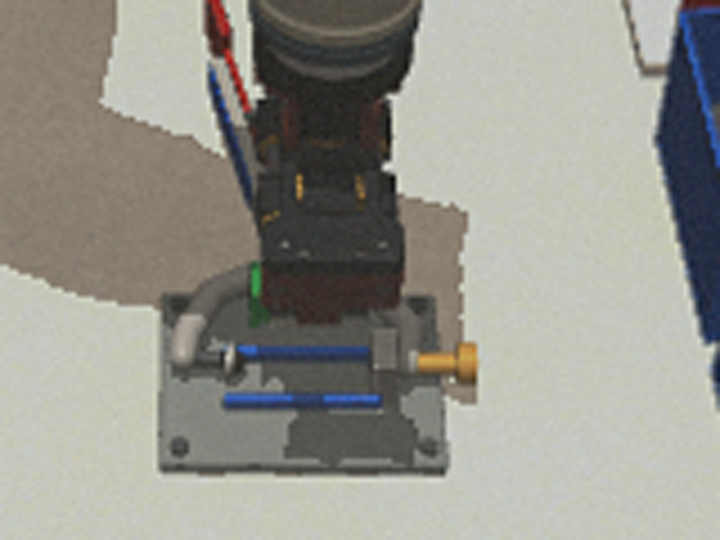

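jog_arm --increments '[0,0,0,0,0,10,10,0,0,0,0,0,15,10,0,0,0,0,0,10,10,0,0,0,0,0,0,10,0,0,0,0,0,0,10]'

```text
t: 9.85
ee_pos: [544.1, -47.1, 44.6]
orientation: [-3.141, 0.076, 0.0]
ft_force: [-0.7, 0.2, -0.3]
width: 24.2
grasp_force: 30.0
```

```bash
python3 - <<'E'
from h import *
np.set_printoptions(precision=1,suppress=True)
to(545,-46.7,22.5,-3)
W0=np.load("/tmp/side0.npz")["W"];W1=np.load("/tmp/top0.npz")["W"]
for W in(W0,W1):
  q=W[(abs(W[...,1]+47)<9)&(W[...,2]>26)&(W[...,2]<60)&(W[...,0]>450)&(W[...,0]<540)]
  print("pad",len(q),np.sort(q[:,0])[-8:],q.mean(0))
im=get_image("side");W=cloud(im);P=im["pixels"].astype(int)
m=(abs(W[...,0]-545)<60)&(abs(W[...,1]+47)<40)&(W[...,2]>25)
g=m&(P[...,1]>P[...,2]*1.4)&(P[...,1]>P[...,0]*1.3)
print("green",g.sum(),np.percentile(W[g],[3,50,97],axis=0))
cv2.imwrite("pics/s3.png",cv2.resize(im["pixels"][200:300,280:400],None,fx=6,fy=6,interpolation=cv2.INTER_CUBIC))
E
```

```text
t 9.85 pos [544.1 -47.1  44.6] yaw 357.2 f [-0.7  0.2 -0.3] w 24.2 g 30.0 j6 1.51
turn_z 360.2 shift [ 0.8 -0.5 22.1]
pad 41 [498.8 498.9 501.  501.3 501.4 501.4 503.6 503.8] [487.1 -42.5  29.7]
pad 45 [501.6 501.6 503.1 503.6 504.  504.1 506.1 506.5] [489.8 -41.3  30.8]
green 25 [[509.1 -58.4  38.3]
 [510.5 -55.4  58.4]
 [513.3 -38.6  63.2]]
```

View pics/s3.png

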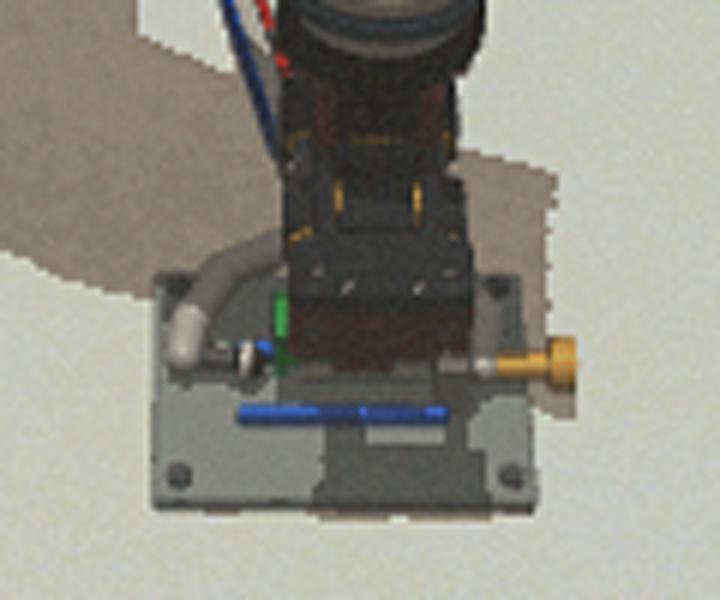

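jog_arm --increments '[0,0,0,0,-1.2,6,10,0,0,0,0,0,5,10,0,0,0,0,0,2,10,0,0,0,0,0,2,10,0,0,0,0,0,0,10]'

```text
t: 10.52
ee_pos: [544.0, -45.9, 29.5]
orientation: [-3.141, 0.076, 0.0]
ft_force: [0.4, -1.0, -0.9]
width: 23.9
grasp_force: 30.0
```

jog_arm --increments '[0,0,0,0,0,2,10,0,0,0,0,0,2,10,0,0,0,0,0,1.5,10,0,0,0,0,0,0,10]'

```text
t: 11.02
ee_pos: [544.0, -45.9, 24.0]
orientation: [-3.141, 0.076, 0.0]
ft_force: [-0.3, 0.5, -1.0]
width: 24.2
grasp_force: 30.0
```

jog_arm --increments '[0,0,0,0,0,0.7,10,0,0,0,0,0,0.7,10,0,0,0,0,0,0,10]'

```text
t: 11.4
ee_pos: [544.1, -45.9, 22.7]
orientation: [-3.141, 0.076, 0.0]
ft_force: [0.5, -0.4, -0.1]
width: 24.2
grasp_force: 30.0
```

jog_arm --increments '[0,0,0,0,0,0.5,10,0,0,0,0,0,0,10]'

```text
t: 11.65
ee_pos: [544.2, -45.9, 22.5]
orientation: [3.141, -0.076, 0.0]
ft_force: [-1.7, 1.0, 2.6]
width: 24.0
grasp_force: 30.0
```

jog_arm --increments '[0,0,0,0,0,0.4,10,0,0,0,0,0,0,10]'

```text
t: 11.9
ee_pos: [544.2, -45.9, 22.5]
orientation: [3.141, -0.076, 0.0]
ft_force: [-2.3, 0.4, 9.3]
width: 24.0
grasp_force: 30.0
```

jog_arm --increments '[0,0,0,0,0,-0.6,10,0,0,0,0.6,0,0,10,0,0,0,0.4,0,0,10,0,0,0,0,0,0,10]'

```text
t: 12.4
ee_pos: [544.4, -45.9, 22.5]
orientation: [-3.141, 0.076, 0.002]
ft_force: [-3.7, 0.4, 6.2]
width: 23.5
grasp_force: 30.0
```

jog_arm --increments '[0,0,0,0.5,0,0,10,0,0,0,0,0,0,10]'

```text
t: 12.65
ee_pos: [544.9, -45.9, 22.5]
orientation: [-3.141, 0.076, 0.002]
ft_force: [-3.3, 0.9, 5.5]
width: 23.9
grasp_force: 30.0
```

jog_arm --increments '[0,0,0,0,0,-0.4,10,0,0,0,0.4,0,0,10,0,0,0,0,0,0,10]'

```text
t: 13.02
ee_pos: [546.2, -46.0, 22.7]
orientation: [3.141, -0.076, 0.0]
ft_force: [0.1, -0.8, -1.0]
width: 23.8
grasp_force: 30.0
```

jog_arm --increments '[0,0,0,0.5,0,0,10,0,0,0,0,0,0,10]'

```text
t: 13.28
ee_pos: [546.6, -46.0, 22.8]
orientation: [3.141, -0.076, 0.0]
ft_force: [-0.0, -0.1, -2.0]
width: 23.6
grasp_force: 30.0
```

Now hovering free of friction; creep on.

jog_arm --increments '[0,0,0,0.4,0,0.1,10,0,0,0,0,0,0,10]'

```text
t: 13.52
ee_pos: [546.9, -46.0, 22.8]
orientation: [3.141, -0.076, 0.0]
ft_force: [-0.3, -0.2, -0.6]
width: 24.2
grasp_force: 30.0
```

jog_arm --increments '[0,0,0,0.4,0,0,10,0,0,0,0,0,0,10]'

```text
t: 13.78
ee_pos: [547.3, -46.0, 22.8]
orientation: [3.141, -0.076, 0.0]
ft_force: [1.3, -0.5, -1.2]
width: 23.6
grasp_force: 30.0
```

jog_arm --increments '[0,0,0,0.4,0,0,10,0,0,0,0,0,0,10]'

```text
t: 14.02
ee_pos: [547.8, -46.1, 22.8]
orientation: [3.141, -0.076, 0.0]
ft_force: [0.5, -0.5, -1.4]
width: 24.0
grasp_force: 30.0
```

jog_arm --increments '[0,0,0,0.4,0,0,10,0,0,0,0,0,0,10]'

```text
t: 14.28
ee_pos: [547.9, -46.0, 22.7]
orientation: [-3.141, 0.076, 0.001]
ft_force: [-0.5, 0.6, 0.1]
width: 23.7
grasp_force: 30.0
```

jog_arm --increments '[0,0,0,0.3,0,0,10,0,0,0,0,0,0,10]'

```text
t: 14.52
ee_pos: [547.9, -46.0, 22.7]
orientation: [-3.141, 0.076, 0.002]
ft_force: [-2.9, 0.9, 0.4]
width: 23.9
grasp_force: 30.0
```

jog_arm --increments '[0,0,0,0.3,0,0,10,0,0,0,0,0,0,10]'

```text
t: 14.78
ee_pos: [547.9, -46.0, 22.6]
orientation: [-3.141, 0.076, 0.003]
ft_force: [-5.0, 0.6, 2.1]
width: 23.8
grasp_force: 30.0
```

jog_arm --increments '[0,0,0,0.2,0,0,10,0,0,0,0,0,0,10,0,0,0,0,0,0,10]'

```text
t: 15.15
ee_pos: [547.9, -46.0, 22.6]
orientation: [-3.141, 0.076, 0.003]
ft_force: [-5.1, 0.0, 2.2]
width: 23.8
grasp_force: 30.0
```

jog_arm --increments '[0,0,0,0,0,0,45,0,0,0,0,0,0,45,0,0,0,0,0,0,45,0,0,0,0,0,-20,45,0,0,0,0,0,-40,45,0,0,0,0,0,-40,45,0,0,0,0,0,0,0]'

```text
t: 16.02
ee_pos: [551.5, -46.4, 125.8]
orientation: [3.14, -0.076, 0.011]
ft_force: [0.1, -0.1, -0.8]
width: 32.8
grasp_force: 0.0
```

```bash
python3 - <<'E'
from h import *
np.set_printoptions(precision=1,suppress=True)
st()
for c in("top","side"):
  D=np.load(f"/tmp/{c}0.npz");W=D["W"];P=D["px"].astype(int);X,Y,Z=np.moveaxis(W,-1,0)
  # pliers frame at anvil-based seat (548.5,-46.2), yaw -3
  blue=(P[...,0]>P[...,2]*1.3)&(P[...,0]>P[...,1]*1.15)&(Y>60)&(Y<170)&(X>480)&(X<540)&(Z>20)
  q=W[blue]; print(c,"bluegrip",len(q),np.percentile(q,[2,50,98],axis=0))
  dark=(P.max(-1)<75)&(abs(X-545)<25)&(abs(Y-15)<25)&(Z>30); q=W[dark]; print("hub",len(q),q.mean(0),q.min(0),q.max(0))
E
```

```text
t 16.02 pos [551.5 -46.4 125.8] yaw -2.8 f [ 0.1 -0.1 -0.8] w 32.8 g 0.0 j6 1.51
top bluegrip 41 [[501.6  77.7  24.4]
 [509.5 121.2  33.7]
 [516.7 163.9  39.4]]
hub 108 [537.2  28.4  43.1] [521.5   5.4  30.5] [568.5  38.6  51.9]
side bluegrip 56 [[501.1  72.1  26.2]
 [508.9 113.   38. ]
 [516.3 165.2  43.1]]
hub 57 [534.8  21.2  37.9] [520.1  10.9  30.1] [549.6  33.3  46.8]
```

jog_arm --increments '[0,0,0,-20.4,-40.6,0,0,0,0,0,-20.4,-40.6,0,0,0,0,0,-20.4,-40.6,0,0,0,0,0,-20.4,-40.6,0,0,0,0,0,0,0,40,0,0,0,0,0,0,40,0,0,0,0,0,0,21,0,0,0,0,0,0,0,0]'

```text
t: 17.02
ee_pos: [473.4, 119.7, 19.7]
orientation: [3.14, -0.076, -0.007]
ft_force: [0.9, 0.6, 0.7]
width: 0.3
grasp_force: 0.0
```

```bash
python3 - <<'E'
from h import *
np.set_printoptions(precision=1,suppress=True)
st()
ims={c:get_image(c) for c in("side","top")}
im=ims["side"];cv2.imwrite("pics/s4.png",cv2.resize(im["pixels"][170:300,270:420],None,fx=4.5,fy=4.5,interpolation=cv2.INTER_CUBIC))
for c in ims:
  W=cloud(ims[c]);m=(abs(W[...,0]-545)<40)&(abs(W[...,1]+47)<18)&(W[...,2]>33)&(W[...,2]<42)&(W[...,0]<568)
  P=ims[c]["pixels"].astype(int);g=(P[...,1]>P[...,2]*1.4)&(P[...,1]>P[...,0]*1.3)
  print(c,m.sum(),np.percentile(W[m],[2,50,98],axis=0),"cap",W[m&g].mean(0))
E
```

```text
t 17.02 pos [473.4 119.7  19.7] yaw -2.8 f [0.9 0.6 0.7] w 0.3 g 0.0 j6 1.84
side 184 [[512.9 -60.6  33.4]
 [541.1 -47.5  37.8]
 [567.  -35.1  41.4]] cap [515.8 -44.9  36.6]
top 202 [[514.4 -56.7  33.7]
 [541.8 -46.4  37.8]
 [567.4 -35.2  41.5]] cap [516.6 -45.7  36.9]
```

View pics/s4.png

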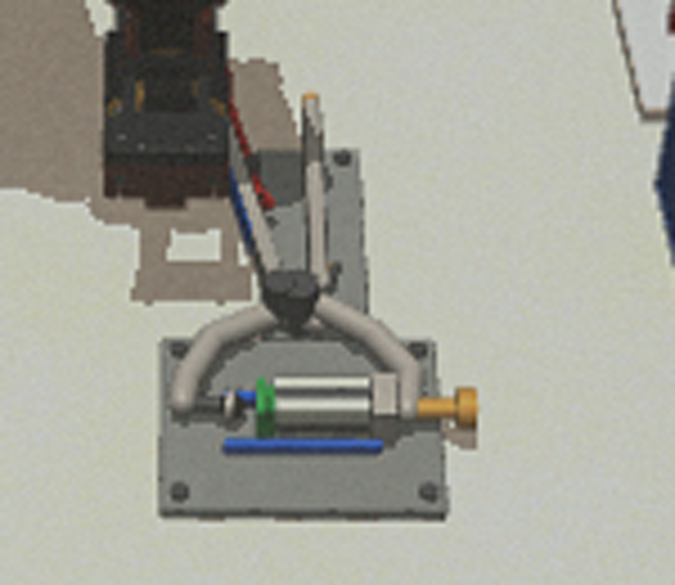

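jog_arm --increments '[0,0,0,7,0,-3,0,0,0,0,7,0,0,0,0,0,0,4,0,0,0,0,0,0,2,0,0,0,0,0,0,2,0,0,0,0,0,0,0,0,0,0]'

```text
t: 17.88
ee_pos: [497.1, 118.9, 24.7]
orientation: [3.141, -0.076, -0.0]
ft_force: [-0.4, 0.1, -0.3]
width: 0.2
grasp_force: 0.0
```

jog_arm --increments '[0,0,0,2,0,0,0,0,0,0,2,0,0,0,0,0,0,0,0,0,0]'

```text
t: 18.25
ee_pos: [501.3, 118.8, 24.7]
orientation: [3.141, -0.076, -0.0]
ft_force: [-1.0, 0.4, 0.2]
width: 0.5
grasp_force: 0.5
```

jog_arm --increments '[0,0,0,2,0,0,0,0,0,0,2,0,0,0,0,0,0,0,0,0,0]'

```text
t: 18.62
ee_pos: [503.8, 118.6, 24.5]
orientation: [3.14, -0.076, -0.005]
ft_force: [-6.5, 3.9, 1.9]
width: 0.6
grasp_force: 2.8
```

jog_arm --increments '[0,0,0,1.5,0,0,0,0,0,0,1.5,0,0,0,0,0,0,0,0,0,0]'

```text
t: 19.0
ee_pos: [505.5, 118.4, 24.4]
orientation: [3.14, -0.076, -0.008]
ft_force: [-8.8, 3.3, 3.9]
width: 0.2
grasp_force: 4.3
```

jog_arm --increments '[0,0,0,1.5,0,0,0,0,0,0,1.5,0,0,0,0,0,0,0,0,0,0]'

```text
t: 19.38
ee_pos: [509.3, 118.5, 24.4]
orientation: [3.14, -0.076, -0.006]
ft_force: [-6.0, 3.7, 1.3]
width: 0.5
grasp_force: 3.1
```

jog_arm --increments '[0,0,0,1.5,0,0,0,0,0,0,1.5,0,0,0,0,0,0,0,0,0,0]'

```text
t: 19.75
ee_pos: [513.6, 118.2, 24.5]
orientation: [3.14, -0.076, -0.002]
ft_force: [-2.3, 1.7, -1.3]
width: 0.6
grasp_force: 1.5
```

jog_arm --increments '[0,0,0,1.5,0,0,0,0,0,0,1.5,0,0,0,0,0,0,0,0,0,0]'

```text
t: 20.12
ee_pos: [518.6, 118.0, 25.2]
orientation: [-3.14, 0.076, -0.004]
ft_force: [0.5, 0.7, -0.3]
width: 0.2
grasp_force: 0.0
```

jog_arm --increments '[0,0,0,1,0,0,0,0,0,0,1,0,0,0,0,0,0,0,0,0,0]'

```text
t: 20.5
ee_pos: [519.0, 117.9, 24.8]
orientation: [3.141, -0.076, -0.001]
ft_force: [-2.0, -0.2, 0.3]
width: 0.5
grasp_force: 0.8
```

jog_arm --increments '[0,0,0,0.8,0,0,0,0,0,0,0,0,0,0]'

```text
t: 20.75
ee_pos: [519.1, 117.8, 24.7]
orientation: [3.14, -0.076, -0.003]
ft_force: [-5.1, 1.0, 3.9]
width: 0.4
grasp_force: 2.6
```

jog_arm --increments '[0,0,0,-4,0,0,0,0,0,0,-10,0,0,0,0,0,0,-15,0,0,0,0,0,0,0,0,0,0,0,0,0,0,0,0,0]'

```text
t: 21.38
ee_pos: [491.3, 119.4, 25.0]
orientation: [-3.141, 0.075, -0.001]
ft_force: [-0.1, 0.2, -0.5]
width: 0.5
grasp_force: 0.0
```

```bash
python3 - <<'E'
from h import *
np.set_printoptions(precision=1,suppress=True)
st()
ims={c:get_image(c) for c in("side","top")}
cv2.imwrite("pics/s5.png",np.hstack([cv2.resize(ims["side"]["pixels"][150:300,270:390],(400,500),interpolation=cv2.INTER_CUBIC),cv2.resize(ims["top"]["pixels"][175:265,200:360],(400,225)).repeat(1,0) if 0 else np.vstack([cv2.resize(ims["top"]["pixels"][175:265,200:360],(400,225)),np.zeros((275,400,3),np.uint8)])]))
for c in ims:
  W=cloud(ims[c]);P=ims[c]["pixels"].astype(int);X,Y,Z=np.moveaxis(W,-1,0)
  red=(P[...,2]>P[...,1]*1.8)&(P[...,2]>P[...,0]*1.8)
  q=W[red&(Y>170)&(Y<235)&(X>480)&(X<600)&(Z>25)&(Z<60)];print(c,"paddle",len(q),np.percentile(q,[2,50,98],axis=0) if len(q) else "")
  q=W[(Z>37)&(Z<47)&(X>500)&(X<590)&(Y>110)&(Y<155)&~red];print("handles",np.histogram(q[:,0],bins=np.arange(500,590,4)))
E
```

```text
t 21.38 pos [491.3 119.4  25. ] yaw 357.2 f [-0.1  0.2 -0.5] w 0.5 g 0.0 j6 1.83
side paddle 29 [[543.7 171.2  35.5]
 [546.8 194.4  48.5]
 [549.8 226.6  53.8]]
handles (array([ 0,  0,  0,  0,  0,  0,  0, 14, 16, 18,  5,  3,  0, 18, 20,  4,  0,
        0,  0,  0,  0,  0]), array([500, 504, 508, 512, 516, 520, 524, 528, 532, 536, 540, 544, 548,
       552, 556, 560, 564, 568, 572, 576, 580, 584, 588]))
top paddle 0 
handles (array([0, 0, 0, 0, 0, 0, 0, 0, 0, 0, 0, 0, 0, 0, 0, 0, 0, 0, 0, 0, 0, 0]), array([500, 504, 508, 512, 516, 520, 524, 528, 532, 536, 540, 544, 548,
       552, 556, 560, 564, 568, 572, 576, 580, 584, 588]))
```

View pics/s5.png

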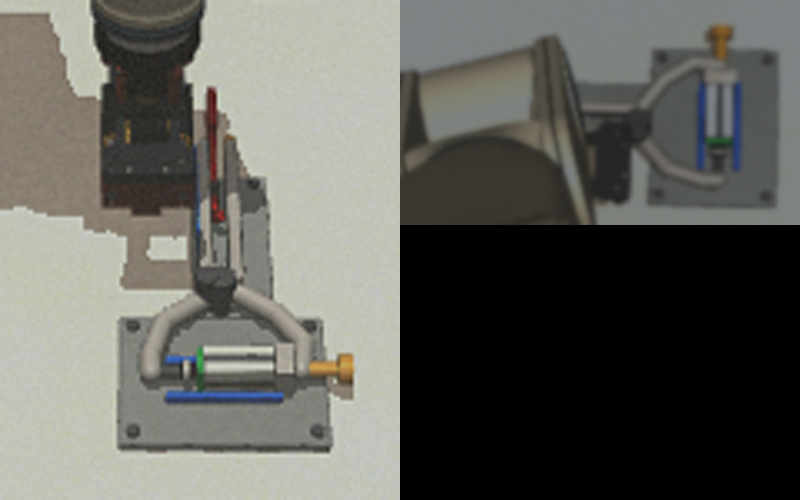

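jog_arm --increments '[0,0,0,-2,0,-35,0,0,0,0,0,0,-40,0,0,0,0,25.5,-30.6,0,0,0,0,0,25.5,-30.6,0,0,0,0,0,25.5,-30.6,0,0,0,0,0,0,0,0,0,0,0,0,0,0,0,0]'

```text
t: 22.35
ee_pos: [569.1, 206.9, 99.3]
orientation: [3.14, -0.075, -0.002]
ft_force: [0.2, -0.6, 0.3]
width: 0.8
grasp_force: 0.0
```

jog_arm --increments '[0,0,0,0,0,35,0,0,0,0,0,0,30,0,0,0,0,0,0,10,0,0,0,0,0,0,0,0]'

```text
t: 22.85
ee_pos: [569.3, 206.7, 24.6]
orientation: [3.14, -0.077, -0.002]
ft_force: [0.1, 0.5, 0.7]
width: 0.7
grasp_force: 0.0
```

jog_arm --increments '[0,0,0,-4,0,0,0,0,0,0,-3,0,0,0,0,0,0,-3,0,0,0,0,0,0,-3,0,0,0,0,0,0,-3,0,0,0,0,0,0,0,0,0,0]'

```text
t: 23.6
ee_pos: [553.6, 208.2, 24.8]
orientation: [3.141, -0.076, -0.0]
ft_force: [-0.3, -0.3, 0.7]
width: 0.5
grasp_force: 0.3
```

jog_arm --increments '[0,0,0,-2,0,0,0,0,0,0,-2,0,0,0,0,0,0,-2,0,0,0,0,0,0,0,0,0,0]'

```text
t: 24.1
ee_pos: [547.4, 208.3, 24.6]
orientation: [3.14, -0.076, -0.001]
ft_force: [0.5, 1.5, -0.2]
width: 0.1
grasp_force: 0.0
```

jog_arm --increments '[0,0,0,-2,0,0,0,0,0,0,-2,0,0,0,0,0,0,-2,0,0,0,0,0,0,0,0,0,0]'

```text
t: 24.6
ee_pos: [541.7, 208.7, 24.8]
orientation: [3.141, -0.076, -0.0]
ft_force: [-0.4, 0.6, 0.1]
width: 0.6
grasp_force: 0.0
```

jog_arm --increments '[0,0,0,-2,0,0,0,0,0,0,-2,0,0,0,0,0,0,-2,0,0,0,0,0,0,0,0,0,0]'

```text
t: 25.1
ee_pos: [535.7, 209.0, 24.8]
orientation: [3.141, -0.076, -0.0]
ft_force: [-0.2, -0.9, 0.2]
width: 0.3
grasp_force: 0.0
```

jog_arm --increments '[0,0,0,-2,0,0,0,0,0,0,-2,0,0,0,0,0,0,-2,0,0,0,0,0,0,0,0,0,0]'

```text
t: 25.6
ee_pos: [529.7, 209.3, 24.8]
orientation: [3.141, -0.076, -0.0]
ft_force: [0.9, 0.1, 0.3]
width: 0.5
grasp_force: 0.0
```

```bash
python3 - <<'E'
from h import *
np.set_printoptions(precision=1,suppress=True)
st(); im=get_image("side");W=cloud(im);P=im["pixels"].astype(int);X,Y,Z=np.moveaxis(W,-1,0)
red=(P[...,2]>P[...,1]*1.8)&(P[...,2]>P[...,0]*1.8)
q=W[red&(Y>170)&(Y<235)&(X>480)&(X<600)&(Z>25)&(Z<60)];print("paddle",len(q),np.percentile(q,[2,50,98],axis=0) if len(q) else "")
q=W[(Z>37)&(Z<47)&(X>490)&(X<590)&(Y>80)&(Y<110)&~red];print("handles",np.histogram(q[:,0],bins=np.arange(500,590,4)))
cv2.imwrite("pics/s6.png",cv2.resize(im["pixels"][150:300,270:420],(600,600),interpolation=cv2.INTER_CUBIC))
E
```

```text
t 25.6 pos [529.7 209.3  24.8] yaw -2.8 f [0.9 0.1 0.3] w 0.5 g 0.0 j6 1.97
paddle 8 [[508.  176.1  33.1]
 [510.5 182.8  38.9]
 [512.7 190.4  48.8]]
handles (array([ 0,  0,  3, 15, 12,  7,  2,  0,  0,  0,  0,  0, 11, 11,  8,  0,  0,
        0,  0,  0,  0,  0]), array([500, 504, 508, 512, 516, 520, 524, 528, 532, 536, 540, 544, 548,
       552, 556, 560, 564, 568, 572, 576, 580, 584, 588]))
```

jog_arm --increments '[0,0,0,8,0,0,0,0,0,0,0,0,-30,0,0,0,0,0,0,-40,0,0,0,0,0,-30,-40,0,0,0,0,0,-50,0,0,0,0,0,0,-50,0,0,0,0,0,0,0,0,0]'

```text
t: 26.52
ee_pos: [544.9, 342.0, 135.2]
orientation: [-3.139, 0.071, -0.003]
ft_force: [-0.0, -0.7, 0.1]
width: 0.2
grasp_force: 0.0
```

```bash
python3 - <<'E'
from h import *
np.set_printoptions(precision=1,suppress=True)
st(); im=get_image("side");W=cloud(im);P=im["pixels"].astype(int);X,Y,Z=np.moveaxis(W,-1,0)
red=(P[...,2]>P[...,1]*1.8)&(P[...,2]>P[...,0]*1.8)
q=W[red&(Y>145)&(Y<230)&(X>480)&(X<540)&(Z>25)&(Z<60)];print("paddle",len(q),np.percentile(q,[2,50,98],axis=0) if len(q) else "")
g=(P[...,1]>P[...,2]*1.4)&(P[...,1]>P[...,0]*1.3);m=(abs(X-540)<40)&(abs(Y+47)<18)&(Z>33)&(Z<42)&(X<568)
print(np.percentile(W[m],[2,50,98],axis=0),"cap",g[m].sum(),W[m&g].mean(0))
cv2.imwrite("pics/s7.png",cv2.resize(im["pixels"][150:300,270:420],(600,600),interpolation=cv2.INTER_CUBIC))
E
```

```text
t 26.52 pos [544.9 342.  135.2] yaw 357.4 f [-0.  -0.7  0.1] w 0.2 g 0.0 j6 2.16
paddle 42 [[502.1 149.2  34. ]
 [508.9 192.8  46.4]
 [517.2 225.2  52.8]]
[[517.6 -61.6  33.3]
 [541.2 -47.9  38.1]
 [566.2 -34.3  41.5]] cap 15 [518.7 -47.2  37.4]
```

View pics/s7.png

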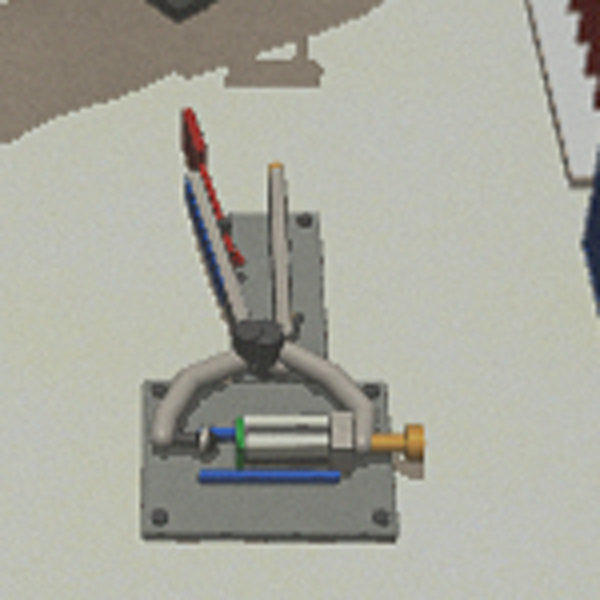

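The picture shows the pliers open with the lever at rest (paddle at about (190,130)). The capped profile lies in the cradle against the anvil, cap flush at (240,440). The arm is clear, so I'm handing in.

```bash
python3 -c "
from workcell import job; print(job.close_job())"
```

```text
the job is handed in; nothing more can be done
None
```

I handed the job in at about 27 s: the profile was capped, the pliers were released and open, and the capped profile lay in the cradle against the anvil. The hand-in gave no verdict.

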